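Make up the repair kit and the polishing kit

TASK

Make up two kits from the stock standing in a curved row just behind the trays (not from the similar jars and bottles far to the right): the repair kit in the yellow tray is the jar with the red lid, the white nozzle bottle and the brown dropper bottle; the polishing kit in the white tray is the green bottle and the black felt cone. Set each thing upright on the tray's floor, one to a compartment (whichever compartment of its tray you like). Leave the blue-lidded jar and the larger brown jar with the white lid where they stand, and tip nothing over.

Things in the scene. Friction and masses are not known exactly. Their poses are not given: they have to be found in the camera images.
- yellow_tray: Yellow tray of three compartments in a row, 228 mm (y) x 96 mm (x) x 10 mm, fixed to the bench. Origin: centre of its underside. Walls and dividers are 3 mm thick and 10 mm high, the floor is 3 mm thick. Each compartment is 90 mm (x) by 72 mm (y) inside; their centres lie at y = -75, 0 and +75 mm, x = 0, in the tray's frame. z is up.
- white_tray: White tray of two compartments in a row, 153 mm (y) x 96 mm (x) x 10 mm, fixed to the bench. Origin: centre of its underside. Walls and dividers are 3 mm thick and 10 mm high, the floor is 3 mm thick. Each compartment is 90 mm (x) by 72 mm (y) inside; their centres lie at y = -37.5 and +37.5 mm, x = 0, in the tray's frame. z is up.
- red_jar_mid (a point): Small white screw jar with a red lid, 40 mm across, 57 mm high (the lid is the top 11 mm), about 0.08 kg. Stands on the bench at the start; this point is on its axis, half-way up; z is up.
- nozzle_bottle_mid (a point): White round bottle with a pointed white nozzle, 36 mm across, 105 mm high; the round body is the lower 71 mm and tapers in above about 60 mm, the nozzle is 20 mm across at its base; about 0.09 kg. Stands on the bench at the start; this point is on its axis, half-way up; z is up.
- dropper_mid (a point): Brown round dropper bottle with a black rubber bulb, 33 mm across, 102 mm high; the round body is the lower 60 mm, the neck and bulb above are narrower; about 0.07 kg. Stands on the bench at the start; this point is on its axis, half-way up; z is up.
- green_bottle_mid (a point): Bright green flat bottle with a pale green cap, 34 mm (x) by 48 mm (y), 115 mm high; the body is the lower 96 mm (narrowing near its top), best gripped across its 34 mm, along its own x; about 0.16 kg. Stands on the bench at the start; this point is on its axis, half-way up; z is up.
- felt_cone_mid (a point): Black felt polishing cone standing on end, 25 mm across, 30 mm high, about 0.03 kg. Stands on the bench at the start; this point is on its axis, half-way up; z is up.
- blue_jar_mid (a point): White screw jar with a blue lid, 48 mm across, 62 mm high: not wanted, leave it where it stands. Stands on the bench at the start; this point is on its axis, half-way up; z is up.
- brown_jar_mid (a point): Larger brown screw jar with a white lid, 64 mm across, 88 mm high: not wanted, leave it where it stands. Stands on the bench at the start; this point is on its axis, half-way up; z is up.
Not all that is in view belongs to the job. Leave any purple or turquoise look-alike of the part that bears red_jar_mid alone.

How it is judged:
By the outcome, as a careful person would: the job done as asked, in the order asked, and still so for the second after the job is handed in, with the robot touching nothing.
It also fails if it takes over 144 s, if anything falls off the work surface, if the arm or the gripper's body presses on something with over 40 N, if the wrist force passes 120 N, or if a joint passes its speed limit or range.

ROBOT

A 6-joint arm with a two-finger parallel gripper is mounted at the origin on a cart in front of the work surface, level with it; the furniture and walls round the work are solid. World frame = base frame: x ahead of the robot, y to its left, z up, the work surface at z = 0. Lengths are in m, angles in rad, forces in N, time in s.
With the tool pointing down it reaches from about 0.375 to 0.9 m from the base axis. Payload 3.1 kg.
Tool frame: the origin (TCP) lies at the centre of the arm's flange, where the gripper is bolted on; the fingertips stand 182 mm ahead of it and the grasp point (between the pads) lies 164 mm ahead of it; z points along the fingers, y is the line along which they close (so a half turn about z gives the same grasp; the last joint's range is limited). The gripper opens to 87 mm and grips with 3 to 60 N. Pads are 19 mm wide; open, the fingers measure 117 mm over their backs; the gripper's body (75 mm by 190 mm) begins 51 mm behind the grasp point.
Start: joints at [-1.317, 0.527, 1.433, -0, 1.181, -0.178], TCP at [0.262, -0.567, 0.405] pointing down, gripper open.
Joint ranges: [-3.08, 3.08], [-0.75, 2.2], [0.22, 2.44], [-1.43, 4.57], [0, 2.65], [-2.85, 2.85]. Speed limits (rad/s): [2.79, 2.79, 3.14, 3.14, 3.14, 3.14].

INTERFACE

Orientations are given as a unit quaternion [x, y, z, w].
In Python, from rig import * gives the robot as it stands.
- The arm moves only by the tool move_arm, never from a script. Its argument "commands" is a list that holds one entry, the list of rows, each a list of 6 numbers: the shift along the tool's x, y, z in units of 40 mm (1.0 is 40 mm), then the turn, a rotation vector about the tool's x, y, z in rad. A call has 1 to 12 rows; each row is the pose to reach, as a shift and turn from the pose commanded when the call began, along the tool's axes at that moment; what a row does not reach only later rows make up. A row lasts 1/8 s, in which the tool goes at most 62.5 mm and 10.7 degrees, less where a joint would pass 70% of its speed; a pose out of reach is approached as far as the arm can. A call with a gripper value outside its range is refused whole. "claw" is the closure, from -1 (fully open) to 1 (shut), so that 0 is half open, set as the call begins (left out, the last holds). The fingers move at their own pace and stop on an object; "squeeze" is the grip in N (left out, the last holds). Time passes only in rows, so rows that repeat a pose let the fingers close. It gives the time, the measured TCP pose, the force, the opening and the grip force at its end, in the units of the state.
- get_obs(): the state, without advancing time (a new reading comes with each control period).
- camera(name): name is "side" or "top"; returns a dict with "pixels" (420x560x3 uint8, blue, green, red), "range_z" (420x560 float32, m along the optical axis (not along the pixel's ray), 0 where there is no reading), "camera_matrix" (3x3 intrinsics, pixels), "extrinsics" (4x4, takes a point from world to camera coordinates). Camera axes: x right, y up, looking along -z (the intrinsics and any distortion apply to the point x, -y, -z); pixel columns grow to the right and rows downward; lengths in m; the calibration is good to about 2 mm. A picture is of the moment at which its call begins.
- hand_in(): hands the job in; it is judged then, once.
The state is a dict: "time": time; "q": joint angles; "joint_velocities": joint speeds; "joint_torque": joint torques, N m; "position": TCP position; "tool_rot": TCP orientation; "ft_force": force on the tool from outside, world axes, zero at the start; "moment": the same for the moment, N m; "grip_width": finger opening in m; "grip_force": force on a finger pad.
Only numpy, scipy, OpenCV 4.12 (cv2) and the standard library are available. Lean on these libraries where they do the work, as an engineer would, in place of code of your own. Each camera call takes 0.05 s, during which the arm holds its last target. There are 200 camera calls.

## Working session

There is one attempt and no reset: what is moved stays moved. The work goes in short steps, Python scripts to look and compute and a tool call to move; the robot and the scene stay as the last step left them, time stands still between calls to the robot, and variables do not carry over. Pictures are saved under pics/ and viewed, at most 14 in all, crops included, and the job is handed in when it is done.

Besides the shell and the picture viewer there is one more tool, called after ">>>" by a JSON object that holds its "op" and its "data". move_arm: Moves the arm, as the interface text tells. Its arguments: {"type":"object","properties":{"commands":{"type":"array","items":{"type":"array","items":{"type":"array","items":{"type":"number"}}}},"claw":{"type":"number"},"squeeze":{"type":"number"}},"required":["commands"]}

```bash
mkdir -p pics
cat > h.py <<'E'
from rig import *
import numpy as np, cv2
def snap(n,f):
    c=camera(n); cv2.imwrite(f'pics/{f}.png',c['pixels']); np.savez(f'pics/{f}.npz',**{k:c[k] for k in c}); return c
def world(c,u,v,z=None):
    K=c['camera_matrix'];E=c['extrinsics'];R=E[:3,:3];t=E[:3,3]
    d=np.array([(u-K[0,2])/K[0,0],-(v-K[1,2])/K[1,1],-1.0])
    o=-R.T@t; w=R.T@d
    if z is None: return o+w*c['range_z'][int(v),int(u)]
    return o+w*(z-o[2])/w[2]
E
python3 - <<'E'
from h import *
for n in('top','side'):
    c=snap(n,n+'0'); print({k:np.round(c[k],3).tolist() for k in c if k not in('pixels','range_z')}, [k for k in c])
s=get_obs();print(s)
E
```

```text
{'camera_matrix': [[533.384, 0.0, 285.698], [0.0, 533.384, 208.508], [0.0, 0.0, 1.0]], 'extrinsics': [[-0.002, -1.0, -0.008, 0.019], [0.988, -0.003, 0.155, -0.584], [-0.156, -0.008, 0.988, -1.316], [0.0, 0.0, 0.0, 1.0]]} ['pixels', 'range_z', 'camera_matrix', 'extrinsics']
{'camera_matrix': [[465.308, 0.0, 279.962], [0.0, 465.308, 212.079], [0.0, 0.0, 1.0]], 'extrinsics': [[0.993, -0.121, 0.012, -0.555], [0.062, 0.591, 0.804, -0.082], [-0.105, -0.798, 0.594, -1.102], [0.0, 0.0, 0.0, 1.0]]} ['pixels', 'range_z', 'camera_matrix', 'extrinsics']
{'time': 0.1, 'q': array([-1.31648514e+00,  5.28391979e-01,  1.43376452e+00, -1.00276578e-05,
        1.18137498e+00, -1.78485450e-01]), 'joint_velocities': array([-0.00178002, -0.00073747, -0.00252037,  0.0007109 , -0.00217028,
        0.00114121]), 'joint_torque': array([-1.14937488e-04, -4.40985775e+01, -1.77151018e+01,  6.34888373e-02,
        5.34013670e-02, -5.22785672e-05]), 'position': array([ 0.26208922, -0.56706185,  0.40386066]), 'tool_rot': array([ 9.76676243e-01,  2.14715105e-01, -4.13776052e-05, -9.68538625e-04]), 'ft_force': array([-0.17902738,  0.05660223, -0.40970399]), 'moment': array([ 0.00392286, -0.02744838,  0.0062036 ]), 'grip_force': 0.0, 'grip_width': 0.08702044144436832}
```

View pics/top0.png

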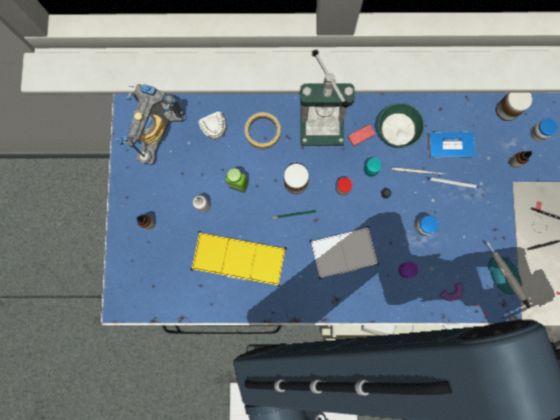

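View pics/side0.png

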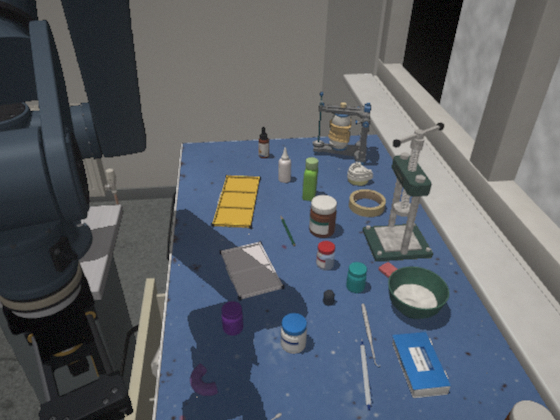

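The top view shows the dropper (145,221), nozzle bottle (201,203), green bottle (237,179), red jar (344,186) and cone (386,193). The yellow tray is at (238,258) and the white tray at (345,252). I'll enlarge both views.

Run:
```python
import cv2
a=cv2.imread('pics/top0.png');cv2.imwrite('pics/top0c.png',cv2.resize(a[155:295,125:325],None,fx=4,fy=4,interpolation=cv2.INTER_CUBIC))
cv2.imwrite('pics/top0d.png',cv2.resize(a[155:285,305:455],None,fx=4,fy=4,interpolation=cv2.INTER_CUBIC))
a=cv2.imread('pics/side0.png');cv2.imwrite('pics/side0c.png',cv2.resize(a[120:315,205:405],None,fx=3,fy=3,interpolation=cv2.INTER_CUBIC))
```

```text
(no output)
```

View pics/top0c.png

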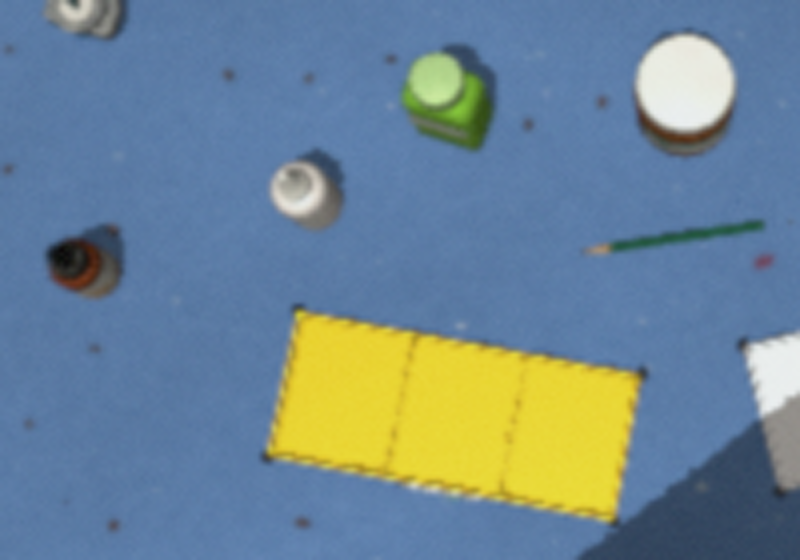

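View pics/top0d.png

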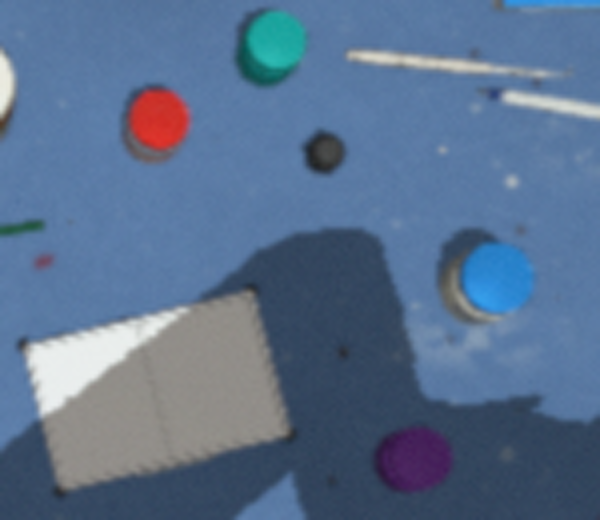

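View pics/side0c.png

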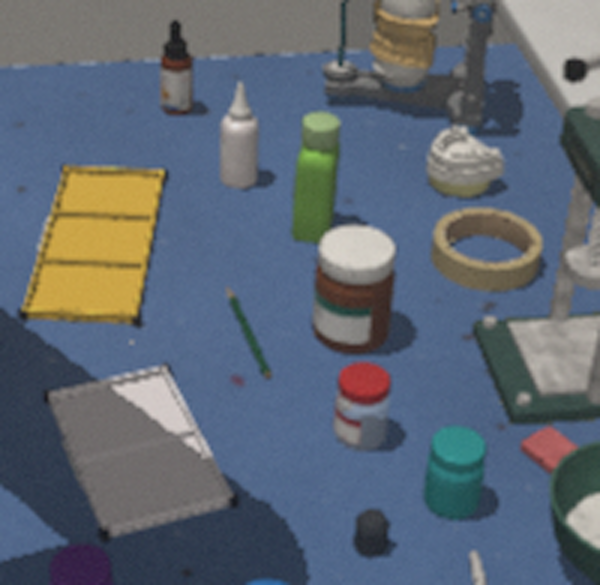

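```bash
cat > m.py <<'E'
import numpy as np
class C(dict):pass
def load(f): return dict(np.load(f'pics/{f}.npz'))
def ray(c,u,v):
    K=c['camera_matrix'];E=c['extrinsics'];R=E[:3,:3];o=-R.T@E[:3,3]
    w=R.T@np.array([(u-K[0,2])/K[0,0],-(v-K[1,2])/K[1,1],-1.0]);return o,w
def tri(a,b):
    A=[];y=[]
    for o,w in(a,b):
        w=w/np.linalg.norm(w);P=np.eye(3)-np.outer(w,w);A.append(P);y.append(P@o)
    p=np.linalg.lstsq(np.vstack(A),np.hstack(y),rcond=None)[0]
    return p,np.linalg.norm(np.hstack(y)-np.vstack(A)@p)
def at(c,u,v,z):
    o,w=ray(c,u,v);return o+w*(z-o[2])/w[2]
E
python3 - <<'E'
from m import *
np.set_printoptions(precision=4,suppress=True)
t=load('top0');s=load('side0')
tc=lambda u,v:ray(t,125+(u-1.5)/4,155+(v-1.5)/4)
td=lambda u,v:ray(t,305+(u-1.5)/4,155+(v-1.5)/4)
sc=lambda u,v:ray(s,205+(u-1)/3,120+(v-1)/3)
for n,a,b in[('drop',tc(65,255),sc(175,27)),('nozz',tc(291,178),sc(240,86)),('green',tc(437,80),sc(321,123)),('red',td(159,119),sc(365,378)),('cone',td(325,151),sc(373,519)),
 ('yTL',tc(298,309),sc(67,170)),('yTR',tc(642,373),sc(138,319)) if 0 else ('yTLx',tc(298,309),sc(164,172)),('yTR',tc(643,373),sc(137,320)),('yBL',tc(267,458),sc(66,170)),('yBR',tc(615,521),sc(25,315)),
 ('wTL',td(24,345),sc(167,370)),('wTR',td(253,289),sc(232,500)),('wBL',td(62,491),sc(49,397)),('wBR',td(291,436),sc(105,534))]:
    p,e=tri(a,b);print(n,p,round(e,4))
for n,f,u,v,z in[('drop',tc,65,255,.102),('nozz',tc,291,178,.105),('green',tc,437,80,.115),('red',td,159,119,.057),('cone',td,325,151,.03)]:
    o,w=f(u,v);print(n,o+w*(z-o[2])/w[2])
Y=np.array([(lambda o,w:o+w*(.01-o[2])/w[2])(*tc(*p)) for p in[(298,309),(643,373),(267,458),(615,521)]])
W=np.array([(lambda o,w:o+w*(.01-o[2])/w[2])(*td(*p)) for p in[(24,345),(253,289),(62,491),(291,436)]])
for Q in(Y,W):
    d=(Q[0]+Q[2]-Q[1]-Q[3])/2; print(Q.mean(0),np.linalg.norm(d),'y axis yaw deg',np.degrees(np.arctan2(-d[0],d[1])))
    yh=d/np.linalg.norm(d)
    for k in(-.075,-.0375,0,.0375,.075):print(k,Q.mean(0)+k*yh)
# green body side edge, depth of floor
from scipy import ndimage
for n,(u,v) in {'drop':(145,221),'nozz':(200,200),'green':(236,177),'red':(344,185),'cone':(386,193)}.items():
    z=t['range_z'][v-3:v+4,u-3:u+4];P=[]
    for dv in range(-8,9):
        for du in range(-8,9):
            r=t['range_z'][v+dv,u+du]
            if r>0:
                o,w=ray(t,u+du,v+dv);P.append(o+w*r)
    P=np.array(P);h=P[:,2].max();top=P[P[:,2]>h-.006];print(n,'depth top',top.mean(0),h,len(top))
E
```

```text
drop [0.5521 0.3726 0.0976] 0.0006
nozz [0.5991 0.2339 0.1036] 0.0002
green [0.6584 0.1441 0.1127] 0.0004
red [ 0.6448 -0.1321  0.0567] 0.0009
cone [ 0.6299 -0.2428  0.0251] 0.0012
yTL [0.4807 0.2356 0.0298] 0.0645
yTLx [0.5286 0.244  0.0083] 0.0005
yTR [0.4866 0.019  0.0062] 0.0003
yBL [0.4335 0.2624 0.005 ] 0.0015
yBR [0.3927 0.0372 0.0049] 0.0014
wTL [ 0.5053 -0.0468  0.0053] 0.0005
wTR [ 0.5401 -0.1963  0.0068] 0.0014
wBL [ 0.4111 -0.0703  0.0061] 0.0007
wBR [ 0.4465 -0.2185  0.0059] 0.0013
drop [0.5519 0.3713 0.102 ]
nozz [0.5987 0.2336 0.105 ]
green [0.6576 0.1439 0.115 ]
red [ 0.6441 -0.132   0.057 ]
cone [ 0.6281 -0.2418  0.03  ]
[0.4598 0.1403 0.01  ] 0.228356977830592 y axis yaw deg -10.455300395370504
-0.075 [0.4462 0.0666 0.01  ]
-0.0375 [0.453  0.1034 0.01  ]
0 [0.4598 0.1403 0.01  ]
0.0375 [0.4666 0.1772 0.01  ]
0.075 [0.4734 0.2141 0.01  ]
[ 0.4753 -0.1326  0.01  ] 0.15273180556574936 y axis yaw deg 13.444885923010458
-0.075 [ 0.4927 -0.2056  0.01  ]
-0.0375 [ 0.484  -0.1691  0.01  ]
0 [ 0.4753 -0.1326  0.01  ]
0.0375 [ 0.4665 -0.0961  0.01  ]
0.075 [ 0.4578 -0.0597  0.01  ]
drop depth top [0.5528 0.3777 0.1004] 0.10372147709328483 10
nozz depth top [0.5996 0.2384 0.1065] 0.10829917438883396 3
green depth top [0.6567 0.1449 0.1162] 0.12041004989417736 70
red depth top [ 0.6451 -0.1328  0.0597] 0.0641548820372102 56
cone depth top [ 0.6303 -0.2423  0.033 ] 0.03719158012644086 9
```

```bash
cat >> m.py <<'E'
def proj(c,P):
    K=c['camera_matrix'];E=c['extrinsics'];q=P@E[:3,:3].T+E[:3,3];return np.c_[K[0,2]-K[0,0]*q[:,0]/q[:,2],K[1,2]+K[1,1]*q[:,1]/q[:,2]]
E
python3 - <<'E'
from m import *
import cv2
from scipy.optimize import differential_evolution as DE
np.set_printoptions(precision=3,suppress=True)
t=load('top0');s=load('side0')
M=[]
for c,(u,v) in((t,(237,179)),(s,(312,180))):
    h=cv2.cvtColor(c['pixels'],cv2.COLOR_BGR2HSV);m=((h[...,0]>32)&(h[...,0]<72)&(h[...,1]>90)&(h[...,2]>50)).astype(np.uint8)
    n,l=cv2.connectedComponents(m);k=np.bincount(l[v-8:v+9,u-8:u+9].ravel());k[0]=0;m=(l==k.argmax()).astype(np.uint8);M.append(cv2.resize(m,None,fx=4,fy=4,interpolation=0));print(m.sum())
a=np.linspace(0,2*np.pi,33)[:-1]
def cost(p,n=4):
    x,y,th=p;cs=0
    S=lambda A,B,z,n:np.c_[A*np.sign(np.cos(a))*abs(np.cos(a))**(2/n),B*np.sign(np.sin(a))*abs(np.sin(a))**(2/n),0*a+z]
    body=np.vstack([S(.017,.024,0,n),S(.017,.024,.085,n),S(.013,.014,.096,2)]);cap=np.vstack([S(.0135,.0135,.09,2),S(.0135,.0135,.115,2)])
    R=np.array([[np.cos(th),-np.sin(th),0],[np.sin(th),np.cos(th),0],[0,0,1]])
    for c,m in zip((t,s),M):
        g=np.zeros_like(m)
        for P in(body,cap):
            q=(proj(c,P@R.T+[x,y,0])*4+1.5).astype(np.int32);cv2.fillConvexPoly(g,cv2.convexHull(q),1)
        cs+=1-(g&m).sum()/(g|m).sum()
    return cs
for n in(2,4):
    r=DE(cost,[(.63,.69),(.11,.18),(-1.57,1.57)],args=(n,),seed=1,maxiter=60);print(n,r.x,np.degrees(r.x[2]),r.fun)
    print([round(min(cost((r.x[0],r.x[1],np.radians(d)),n),9),3) for d in range(-90,90,15)])
# height map
v,u=np.mgrid[0:420,0:560];r=t['range_z'];K=t['camera_matrix'];E=t['extrinsics']
d=np.stack([(u-K[0,2])/K[0,0],-(v-K[1,2])/K[1,1],-np.ones_like(r)],-1)*r[...,None]
P=(d-E[:3,3])@E[:3,:3]; P=P[(r>0)]
xs=np.arange(.36,.9,.03);ys=np.arange(.42,-.34,-.03)
for x in xs[::-1]:
    row=[]
    for y in ys:
        k=(abs(P[:,0]-x)<.015)&(abs(P[:,1]-y)<.015);row.append('%4d'%(1000*np.percentile(P[k,2],98)) if k.any() else '   .')
    print('%.2f'%x,''.join(row))
print('y  ',''.join('%4d'%(y*100) for y in ys))
E
```

```text
202
362
2 [ 0.656  0.143 -0.096] -5.494363100453152 0.7675720616643795
[np.float64(1.038), np.float64(1.025), np.float64(0.991), np.float64(0.914), np.float64(0.837), np.float64(0.782), np.float64(0.772), np.float64(0.812), np.float64(0.876), np.float64(0.936), np.float64(0.993), np.float64(1.024)]
4 [ 0.656  0.143 -0.194] -11.13179887113471 0.8015311572655028
[np.float64(1.071), np.float64(1.101), np.float64(1.079), np.float64(0.985), np.float64(0.882), np.float64(0.808), np.float64(0.854), np.float64(0.927), np.float64(0.971), np.float64(1.003), np.float64(1.029), np.float64(1.032)]
0.90  153 154 153 154 153 152 154 154 152 153 152 153 154 154 153 299 301 154 153 154 153 153 152 154 153 153
0.87  152 156 178 178 152 152 153 152 152 153 153 152 152 153 153 299 302 150 153 154 153 152 152 152 153 153
0.84  143 156 176 169 152   7  34  45  47   5  29  29  28   7   5 223 300 304 222 214   5   5  65  64  63  66
0.81    . 162 169 151 142   6  50  44  49   4  30   5  24  28   6 220 285 300 221 213  14  62  56  29  29  63
0.78    3 170 172 128   7   5  43  45  43   6  30  26  30  29   4  2
[... 990 characters left out ...]
6  11  12  12   9   8  14   5   5   7  65
0.48    5   6   6   6   5   6  12   9  11   8   9  12  10  13   5   5  13   8  10   9   9  11   5   6   7   5
0.45    6   7   5   5   6  12   8   9  11   9  11  10   9  11   6   5  12   9  11  10  12  12   5  58  61   6
0.42    7   5   7   7   5   8  14  12  12  13  12   8   8  11   6   6  11  10  12  12   7   6   5  60  60   6
0.39    5   5   7   6   4   5   5   5   5   6   6  11  12  11   6   7   6   4   6   7   6   5   6   5   6   6
0.36    6   5   6   5   4   4   5   4   6   6   4   6   6   6   4   6   4   5   6   5   5   5   4   6   5   5
y     42  39  36  33  30  27  24  21  18  15  12   9   6   3   0  -2  -5  -8 -11 -14 -17 -20 -23 -26 -29 -32
```

Run:
```python
from m import *
import cv2
from scipy.optimize import differential_evolution as DE
t=load('top0');s=load('side0');M=[];B=[]
for c,(u,v) in((t,(238,179)),(s,(311,179))):
    im=c['pixels'].astype(int);g=((im[...,1]-im[...,0]>25)&(im[...,1]-im[...,2]>8)).astype(np.uint8)
    w=np.zeros_like(g);w[v-28:v+29,u-18:u+19]=1;m=g*w;M.append(cv2.resize(m,None,fx=4,fy=4,interpolation=0));B.append((u,v));print(m.sum())
a=np.linspace(0,2*np.pi,33)[:-1]
S=lambda A,B,z,n:np.c_[A*np.sign(np.cos(a))*abs(np.cos(a))**(2/n),B*np.sign(np.sin(a))*abs(np.sin(a))**(2/n),0*a+z]
def masks(p,n):
    x,y,th=p[:3];o=[]
    body=np.vstack([S(.017,.024,0,n),S(.017,.024,.085,n),S(.013,.014,.096,2)]);cap=np.vstack([S(.0135,.0135,.09,2),S(.0135,.0135,.115,2)])
    R=np.array([[np.cos(th),-np.sin(th),0],[np.sin(th),np.cos(th),0],[0,0,1]])
    for i,(c,m) in enumerate(zip((t,s),M)):
        g=np.zeros_like(m)
        for P in(body,cap):
            q=((proj(c,P@R.T+[x,y,0])+p[3+2*i:5+2*i])*4+1.5).astype(np.int32);cv2.fillConvexPoly(g,cv2.convexHull(q),1)
        o.append(g)
    return o
cost=lambda p,n:sum(1-(g&m).sum()/(g|m).sum() for g,m in zip(masks(p,n),M))
for n in(2,4):
    r=DE(cost,[(.64,.68),(.12,.165),(-1.57,1.57)]+[(-1.5,1.5)]*4,args=(n,),seed=1,maxiter=60);print(n,r.x.round(3),np.degrees(r.x[2]),r.fun)
    print([round(float(cost(np.r_[r.x[:2],np.radians(d),r.x[3:]],n)),3) for d in range(-90,90,15)])
    G=masks(r.x,n);O=[]
    for c,g,m,(u,v) in zip((t,s),G,M,B):
        im=cv2.resize(c['pixels'],None,fx=4,fy=4)
        for k,col in((g,(0,0,255)),(m,(255,255,255))):cv2.drawContours(im,cv2.findContours(k,0,2)[0],-1,col,1)
        O.append(im[4*(v-32):4*(v+32),4*(u-24):4*(u+24)])
    O=np.hstack(O); A=O if n==2 else np.vstack([A,O])
cv2.imwrite('pics/fit.png',A)
```

```text
351
483
2 [ 0.659  0.148 -0.11   1.45   0.308 -0.853  0.297] -6.328187429576549 0.263447021484457
[0.588, 0.547, 0.474, 0.398, 0.318, 0.274, 0.276, 0.323, 0.407, 0.488, 0.552, 0.583]
4 [ 0.659  0.147 -0.261  0.879 -0.049 -0.564 -0.653] -14.969458912741507 0.2573495182609431
[0.612, 0.615, 0.585, 0.486, 0.358, 0.256, 0.351, 0.468, 0.528, 0.568, 0.596, 0.598]
```

View pics/fit.png

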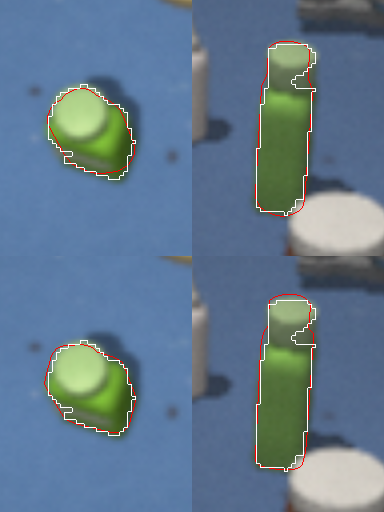

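```bash
cat > go.py <<'E'
import sys
from rig import *
import numpy as np
from scipy.spatial.transform import Rotation as R
def goal(x,y,z,a):
    a=np.radians(a);return np.array([x,y,z+.164]),R.from_matrix(np.array([[np.cos(a),np.sin(a),0],[np.sin(a),-np.cos(a),0],[0,0,-1.]]))
def to(p0,r0,p,r): return np.r_[r0.inv().apply(p-p0)/.04,(r0.inv()*r).as_rotvec()].round(3).tolist()
s=get_obs();p,r=s['position'],R.from_quat(s['tool_rot'])
m=r.as_matrix();print('grasp',(p+.164*m[:,2]).round(4),'xang',np.degrees(np.arctan2(m[1,0],m[0,0])).round(1),'t',s['time'],'q',s['q'].round(2),'w',round(s['grip_width'],4),'F',s['ft_force'].round(1))
for a in sys.argv[1:]:   # args: chain of x,y,z,ang ; all relative to the start of one call
    P,Q=goal(*map(float,a.split(',')));print(a,to(p,r,P,Q))
E
python3 go.py .645,-.132,.22,-10.5 .645,-.132,.042,-10.5
```

```text
grasp [ 0.262  -0.5668  0.2399] xang 24.8 t 0.1 q [-1.32  0.53  1.43 -0.    1.18 -0.18] w 0.087 F [-0.2  0.1 -0.4]
.645,-.132,.22,-10.5 [13.252, -5.858, 0.512, -0.002, 0.0, 0.616]
.645,-.132,.042,-10.5 [13.25, -5.849, 4.962, -0.002, 0.0, 0.616]
```

>>> {"op": "move_arm", "data": {"commands": [[[13.25, -5.86, 0.5, 0, 0, 0.616], [13.25, -5.86, 0.5, 0, 0, 0.616], [13.25, -5.86, 0.5, 0, 0, 0.616], [13.25, -5.86, 0.5, 0, 0, 0.616], [13.25, -5.86, 0.5, 0, 0, 0.616], [13.25, -5.86, 0.5, 0, 0, 0.616], [13.25, -5.86, 0.5, 0, 0, 0.616], [13.25, -5.86, 0.5, 0, 0, 0.616], [13.25, -5.86, 0.5, 0, 0, 0.616], [13.25, -5.86, 0.5, 0, 0, 0.616], [13.25, -5.86, 0.5, 0, 0, 0.616], [13.25, -5.86, 0.5, 0, 0, 0.616]]], "claw": -0.4, "squeeze": 12}}

```text
time: 1.6
position: [0.644, -0.1336, 0.3845]
tool_rot: [0.996, -0.092, -0.001, 0.0]
ft_force: [-0.7, -0.8, 0.3]
grip_width: 0.0609
grip_force: 0.0
```

```bash
python3 go.py .645,-.132,.042,-10.5
python3 - <<'E'
from h import *
c=snap('side','s1');cv2.imwrite('pics/s1c.png',cv2.resize(c['pixels'][120:340,200:420],None,fx=2.5,fy=2.5))
E
```

```text
grasp [ 0.6438 -0.1337  0.2205] xang -10.6 t 1.6 q [-0.37  0.59  1.36 -0.    1.18  1.38] w 0.0609 F [-0.7 -0.8  0.3]
.645,-.132,.042,-10.5 [0.023, -0.047, 4.462, 0.001, 0.001, -0.001]
```

View pics/s1c.png

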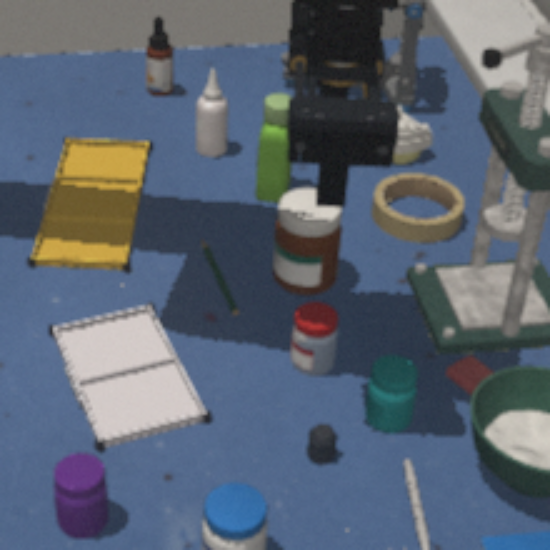

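The gripper hangs above the red jar (crop 315,340) and its neighbours are clear. Descending.

>>> {"op": "move_arm", "data": {"commands": [[[0.02, -0.05, 1.2, 0, 0, 0], [0.02, -0.05, 2.4, 0, 0, 0], [0.02, -0.05, 3.4, 0, 0, 0], [0.02, -0.05, 4.1, 0, 0, 0], [0.02, -0.05, 4.46, 0, 0, 0], [0.02, -0.05, 4.46, 0, 0, 0], [0.02, -0.05, 4.46, 0, 0, 0]]]}}

```text
time: 2.52
position: [0.6466, -0.1312, 0.2078]
tool_rot: [0.996, -0.092, 0.001, 0.0]
ft_force: [0.2, -0.2, 0.5]
grip_width: 0.0611
grip_force: 0.0
```

>>> {"op": "move_arm", "data": {"commands": [[[0, 0, 0, 0, 0, 0], [0, 0, 0, 0, 0, 0], [0, 0, 0, 0, 0, 0], [0, 0, 0, 0, 0, 0], [0, 0, 0, 0, 0, 0], [0, 0, 0, 0, 0, 0]]], "claw": 1, "squeeze": 12}}

```text
time: 3.28
position: [0.6463, -0.1304, 0.2069]
tool_rot: [0.996, -0.091, 0.0, 0.0]
ft_force: [-0.4, 0.0, 4.7]
grip_width: 0.0388
grip_force: 12.0
```

```bash
python3 go.py .645,-.132,.15,-10.5 .460,.140,.15,-10.5 .460,.140,.046,-10.5
```

```text
grasp [ 0.6464 -0.1305  0.0429] xang -10.5 t 3.275 q [-0.37  0.82  1.47  0.    0.85  1.39] w 0.0388 F [-0.4  0.   4.7]
.645,-.132,.15,-10.5 [-0.023, 0.044, -2.678, 0.0, -0.001, 0.0]
.460,.140,.15,-10.5 [-5.809, -5.799, -2.682, 0.0, -0.001, 0.0]
.460,.140,.046,-10.5 [-5.811, -5.8, -0.082, 0.0, -0.001, 0.0]
```

>>> {"op": "move_arm", "data": {"commands": [[[0, 0, -0.6, 0, 0, 0], [0, 0, -1.6, 0, 0, 0], [0, 0, -2.68, 0, 0, 0], [-1.2, -1.2, -2.68, 0, 0, 0], [-2.2, -2.2, -2.68, 0, 0, 0], [-3.2, -3.2, -2.68, 0, 0, 0], [-4.2, -4.2, -2.68, 0, 0, 0], [-5.1, -5.1, -2.68, 0, 0, 0], [-5.81, -5.8, -2.68, 0, 0, 0], [-5.81, -5.8, -2.68, 0, 0, 0], [-5.81, -5.8, -2.68, 0, 0, 0]]]}}

```text
time: 4.65
position: [0.4605, 0.1399, 0.3135]
tool_rot: [0.996, -0.091, 0.001, 0.0]
ft_force: [0.7, -0.0, -1.3]
grip_width: 0.0388
grip_force: 12.0
```

```bash
python3 go.py .460,.140,.046,-10.5
```

```text
grasp [0.4607 0.1398 0.1495] xang -10.5 t 4.65 q [ 0.06  0.48  1.88 -0.    0.78  1.82] w 0.0388 F [ 0.7 -0.  -1.3]
.460,.140,.046,-10.5 [-0.015, -0.001, 2.587, -0.0, -0.001, 0.0]
```

>>> {"op": "move_arm", "data": {"commands": [[[0, 0, 0.8, 0, 0, 0], [0, 0, 1.6, 0, 0, 0], [0, 0, 2.1, 0, 0, 0], [0, 0, 2.4, 0, 0, 0], [0, 0, 2.56, 0, 0, 0], [0, 0, 2.58, 0, 0, 0], [0, 0, 2.58, 0, 0, 0]]]}}

```text
time: 5.52
position: [0.4602, 0.14, 0.2108]
tool_rot: [0.996, -0.092, 0.001, -0.0]
ft_force: [-0.7, 0.6, -1.1]
grip_width: 0.0388
grip_force: 12.0
```

>>> {"op": "move_arm", "data": {"commands": [[[0, 0, 0, 0, 0, 0], [0, 0, 0, 0, 0, 0], [0, 0, 0, 0, 0, 0], [0, 0, -0.5, 0, 0, 0], [0, 0, -1.5, 0, 0, 0], [0, 0, -2.6, 0, 0, 0], [0, 0, -3, 0, 0, 0]]], "claw": -0.4}}

```text
time: 6.4
position: [0.4602, 0.1401, 0.3329]
tool_rot: [0.996, -0.091, 0.002, -0.0]
ft_force: [0.4, 0.2, -0.4]
grip_width: 0.0607
grip_force: 0.0
```

```bash
python3 go.py .630,-.242,.15,13.4 .630,-.242,.022,13.4
python3 - <<'E'
from h import *
c=snap('side','s2');a=cv2.resize(c['pixels'][150:250,200:300],None,fx=4,fy=4)
c=snap('top','t2');b=cv2.resize(c['pixels'][155:255,340:440],None,fx=4,fy=4);cv2.imwrite('pics/s2c.png',np.hstack([a,b]))
E
```

```text
grasp [0.461  0.1402 0.1689] xang -10.5 t 6.4 q [0.06 0.45 1.86 0.   0.83 1.82] w 0.0607 F [ 0.4  0.2 -0.4]
.630,-.242,.15,13.4 [5.91, 8.622, 0.488, -0.0, -0.005, -0.417]
.630,-.242,.022,13.4 [5.895, 8.625, 3.688, -0.0, -0.005, -0.417]
```

View pics/s2c.png

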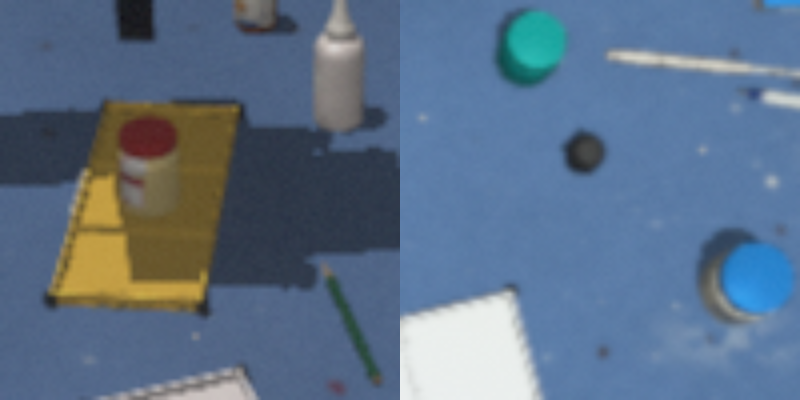

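The red jar stands in the middle yellow compartment; the cone is at top pixel (386,192), as measured before.

>>> {"op": "move_arm", "data": {"commands": [[[5.9, 8.62, 0.49, 0, 0, -0.417], [5.9, 8.62, 0.49, 0, 0, -0.417], [5.9, 8.62, 0.49, 0, 0, -0.417], [5.9, 8.62, 0.49, 0, 0, -0.417], [5.9, 8.62, 0.49, 0, 0, -0.417], [5.9, 8.62, 0.49, 0, 0, -0.417], [5.9, 8.62, 0.49, 0, 0, -0.417], [5.9, 8.62, 0.49, 0, 0, -0.417], [5.9, 8.62, 0.49, 0, 0, -0.417], [5.9, 8.62, 0.49, 0, 0, -0.417]]], "claw": -0.2}}

```text
time: 7.75
position: [0.6285, -0.2404, 0.3099]
tool_rot: [0.993, 0.117, -0.001, -0.001]
ft_force: [-0.1, 0.4, 0.8]
grip_width: 0.0523
grip_force: 0.0
```

```bash
python3 go.py .629,-.242,.022,13.4
```

```text
grasp [ 0.6281 -0.2401  0.1459] xang 13.5 t 7.75 q [-0.53  0.7   1.38  0.    1.06  0.8 ] w 0.0523 F [-0.1  0.4  0.8]
.629,-.242,.022,13.4 [0.008, 0.048, 3.099, -0.002, 0.002, 0.001]
```

>>> {"op": "move_arm", "data": {"commands": [[[0.02, 0.04, 1, 0, 0, 0], [0.02, 0.04, 2, 0, 0, 0], [0.02, 0.04, 2.6, 0, 0, 0], [0.02, 0.04, 2.95, 0, 0, 0], [0.02, 0.04, 3.09, 0, 0, 0], [0.02, 0.04, 3.09, 0, 0, 0], [0.02, 0.04, 3.09, 0, 0, 0]]]}}

```text
time: 8.62
position: [0.6307, -0.2436, 0.1884]
tool_rot: [0.993, 0.117, 0.001, 0.001]
ft_force: [0.6, -0.2, -0.8]
grip_width: 0.0521
grip_force: 0.0
```

>>> {"op": "move_arm", "data": {"commands": [[[0, 0, 0, 0, 0, 0], [0, 0, 0, 0, 0, 0], [0, 0, 0, 0, 0, 0], [0, 0, 0, 0, 0, 0], [0, 0, 0, 0, 0, 0], [0, 0, 0, 0, 0, 0]]], "claw": 1, "squeeze": 8}}

```text
time: 9.38
position: [0.6303, -0.2434, 0.1872]
tool_rot: [0.993, 0.117, 0.0, 0.0]
ft_force: [1.0, 0.0, 2.8]
grip_width: 0.0239
grip_force: 8.0
```

```bash
python3 go.py .629,-.242,.10,13.4 .484,-.169,.10,13.4
```

```text
grasp [ 0.6303 -0.2434  0.0232] xang 13.4 t 9.375 q [-0.53  0.87  1.43 -0.    0.85  0.8 ] w 0.0239 F [1.  0.  2.8]
.629,-.242,.10,13.4 [-0.023, -0.041, -1.919, 0.0, -0.0, -0.0]
.484,-.169,.10,13.4 [-3.126, -2.656, -1.919, 0.0, -0.0, -0.0]
```

>>> {"op": "move_arm", "data": {"commands": [[[0, 0, -0.6, 0, 0, 0], [0, 0, -1.9, 0, 0, 0], [-0.9, -0.7, -1.9, 0, 0, 0], [-1.8, -1.5, -1.9, 0, 0, 0], [-2.6, -2.2, -1.9, 0, 0, 0], [-3.13, -2.66, -1.9, 0, 0, 0], [-3.13, -2.66, -1.9, 0, 0, 0], [-3.13, -2.66, -1.2, 0, 0, 0], [-3.13, -2.66, -0.6, 0, 0, 0], [-3.13, -2.66, -0.25, 0, 0, 0], [-3.13, -2.66, -0.09, 0, 0, 0], [-3.13, -2.66, -0.09, 0, 0, 0]]]}}

```text
time: 10.88
position: [0.4843, -0.1692, 0.1907]
tool_rot: [0.993, 0.117, 0.0, 0.0]
ft_force: [-0.5, -0.6, -0.4]
grip_width: 0.0232
grip_force: 8.0
```

>>> {"op": "move_arm", "data": {"commands": [[[0, 0, 0, 0, 0, 0], [0, 0, 0, 0, 0, 0]]]}}

```text
time: 11.12
position: [0.484, -0.169, 0.1913]
tool_rot: [0.993, 0.117, 0.0, 0.0]
ft_force: [0.7, 0.4, 0.2]
grip_width: 0.0233
grip_force: 8.0
```

>>> {"op": "move_arm", "data": {"commands": [[[0, 0, 0.02, 0, 0, 0], [0, 0, 0.02, 0, 0, 0], [0, 0, 0.02, 0, 0, 0], [0, 0, -0.5, 0, 0, 0], [0, 0, -1.6, 0, 0, 0], [0, 0, -3, 0, 0, 0], [0, 0, -4.4, 0, 0, 0], [0, 0, -4.5, 0, 0, 0]]], "claw": -0.3}}

```text
time: 12.12
position: [0.4848, -0.1693, 0.375]
tool_rot: [0.993, 0.117, 0.004, 0.003]
ft_force: [0.5, 0.0, -0.5]
grip_width: 0.0564
grip_force: 0.0
```

```bash
python3 go.py .552,.372,.21,79.5
python3 - <<'E'
from h import *
c=snap('side','s3');a=cv2.resize(c['pixels'][190:310,205:325],None,fx=3.4,fy=3.4);cv2.imwrite('pics/s3c.png',a)
E
```

```text
grasp [ 0.4862 -0.1702  0.211 ] xang 13.4 t 12.125 q [-0.55  0.42  1.74  0.    0.97  0.78] w 0.0564 F [ 0.5  0.  -0.5]
.552,.372,.21,79.5 [4.773, -12.775, -0.032, 0.01, -0.002, -1.154]
```

View pics/s3c.png

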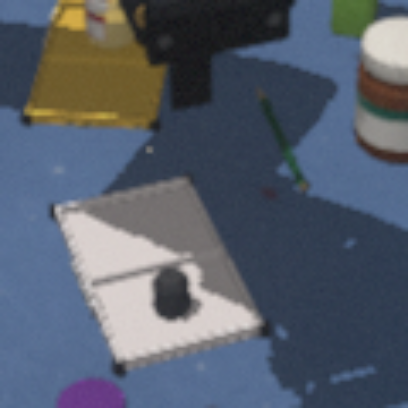

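The cone stands upright in the right-hand white compartment (170,290). Next is the dropper.

>>> {"op": "move_arm", "data": {"commands": [[[4.77, -12.77, -0.03, 0, 0, -1.154], [4.77, -12.77, -0.03, 0, 0, -1.154], [4.77, -12.77, -0.03, 0, 0, -1.154], [4.77, -12.77, -0.03, 0, 0, -1.154], [4.77, -12.77, -0.03, 0, 0, -1.154], [4.77, -12.77, -0.03, 0, 0, -1.154], [4.77, -12.77, -0.03, 0, 0, -1.154], [4.77, -12.77, -0.03, 0, 0, -1.154], [4.77, -12.77, -0.03, 0, 0, -1.154], [4.77, -12.77, -0.03, 0, 0, -1.154], [4.77, -12.77, -0.03, 0, 0, -1.154], [4.77, -12.77, -0.03, 0, 0, -1.154]]], "claw": -0.4}}

```text
time: 13.68
position: [0.551, 0.3707, 0.371]
tool_rot: [0.769, 0.639, -0.001, -0.0]
ft_force: [-0.0, -0.1, -0.1]
grip_width: 0.0613
grip_force: 0.0
```

```bash
python3 go.py .552,.372,.055,79.5;  python3 - <<'E'
from h import *
c=snap('side','s4');a=cv2.resize(c['pixels'][70:190,200:360],None,fx=4,fy=4);cv2.imwrite('pics/s4c.png',a)
E
```

```text
grasp [0.5507 0.3705 0.207 ] xang 79.4 t 13.675 q [ 0.42  0.62  1.36 -0.    1.17  0.61] w 0.0613 F [-0.  -0.1 -0.1]
.552,.372,.055,79.5 [0.042, 0.025, 3.8, -0.002, 0.002, -0.001]
```

View pics/s4c.png

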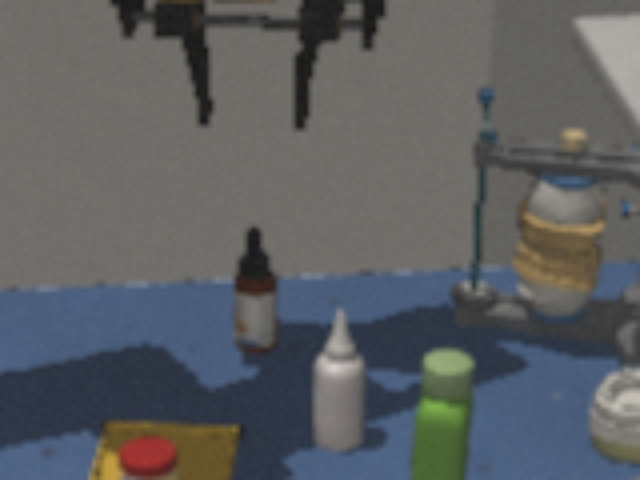

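The fingertips (205 and 300) straddle the bulb (254). Descending.

>>> {"op": "move_arm", "data": {"commands": [[[0.04, 0.02, 1, 0, 0, 0], [0.04, 0.02, 2, 0, 0, 0], [0.04, 0.02, 2.8, 0, 0, 0], [0.04, 0.02, 3.4, 0, 0, 0], [0.04, 0.02, 3.7, 0, 0, 0], [0.04, 0.02, 3.78, 0, 0, 0], [0.04, 0.02, 3.78, 0, 0, 0], [0.04, 0.02, 3.78, 0, 0, 0]]]}}

```text
time: 14.72
position: [0.5526, 0.3738, 0.222]
tool_rot: [0.769, 0.64, 0.001, 0.0]
ft_force: [-0.1, 0.3, 0.1]
grip_width: 0.061
grip_force: 0.0
```

>>> {"op": "move_arm", "data": {"commands": [[[0, 0, 0, 0, 0, 0], [0, 0, 0, 0, 0, 0], [0, 0, 0, 0, 0, 0], [0, 0, 0, 0, 0, 0], [0, 0, 0, 0, 0, 0], [0, 0, 0, 0, 0, 0]]], "claw": 1, "squeeze": 12}}

```text
time: 15.48
position: [0.5521, 0.3737, 0.2208]
tool_rot: [0.769, 0.64, -0.0, -0.0]
ft_force: [-0.2, -0.2, -0.2]
grip_width: 0.032
grip_force: 12.0
```

```bash
python3 go.py .552,.372,.16,79.5 .4734,.2141,.16,79.5
```

```text
grasp [0.5521 0.3737 0.0568] xang 79.5 t 15.475 q [0.43 0.81 1.44 0.   0.89 0.61] w 0.032 F [-0.2 -0.2 -0.2]
.552,.372,.16,79.5 [-0.042, 0.004, -2.581, -0.0, 0.0, 0.0]
.4734,.2141,.16,79.5 [-4.281, -1.209, -2.581, -0.0, 0.0, 0.0]
```

>>> {"op": "move_arm", "data": {"commands": [[[0, 0, -0.6, 0, 0, 0], [0, 0, -1.6, 0, 0, 0], [0, 0, -2.58, 0, 0, 0], [-1, -0.3, -2.58, 0, 0, 0], [-2.1, -0.6, -2.58, 0, 0, 0], [-3.2, -0.9, -2.58, 0, 0, 0], [-4.28, -1.21, -2.58, 0, 0, 0], [-4.28, -1.21, -2.58, 0, 0, 0], [-4.28, -1.21, -2.58, 0, 0, 0]]]}}

```text
time: 16.6
position: [0.4741, 0.2143, 0.3243]
tool_rot: [0.769, 0.639, 0.001, 0.0]
ft_force: [0.3, 0.4, -1.3]
grip_width: 0.0315
grip_force: 12.0
```

```bash
python3 go.py .4734,.2141,.0602,79.5
```

```text
grasp [0.4744 0.2144 0.1603] xang 79.5 t 16.6 q [0.21 0.51 1.77 0.   0.86 0.39] w 0.0315 F [ 0.3  0.4 -1.3]
.4734,.2141,.0602,79.5 [-0.01, -0.022, 2.501, 0.002, -0.001, -0.0]
```

>>> {"op": "move_arm", "data": {"commands": [[[0, -0.02, 0.8, 0, 0, 0], [0, -0.02, 1.6, 0, 0, 0], [0, -0.02, 2.1, 0, 0, 0], [0, -0.02, 2.4, 0, 0, 0], [0, -0.02, 2.5, 0, 0, 0], [0, -0.02, 2.5, 0, 0, 0], [0, -0.02, 2.5, 0, 0, 0]]]}}

```text
time: 17.48
position: [0.4731, 0.2145, 0.2246]
tool_rot: [0.769, 0.64, 0.001, 0.0]
ft_force: [-0.4, -0.7, -1.1]
grip_width: 0.0316
grip_force: 12.0
```

>>> {"op": "move_arm", "data": {"commands": [[[0, 0, 0, 0, 0, 0], [0, 0, 0, 0, 0, 0], [0, 0, 0, 0, 0, 0], [0, 0, 0, 0, 0, 0], [0, 0, -0.5, 0, 0, 0], [0, 0, -1.6, 0, 0, 0], [0, 0, -2.8, 0, 0, 0], [0, 0, -3.9, 0, 0, 0], [0, 0, -3.9, 0, 0, 0]]], "claw": -0.4}}

```text
time: 18.6
position: [0.4735, 0.2145, 0.3835]
tool_rot: [0.769, 0.64, 0.004, 0.002]
ft_force: [0.8, 0.7, -1.0]
grip_width: 0.0607
grip_force: 0.0
```

```bash
python3 go.py .6575,.1445,.22,75 .6575,.1445,.071,75
python3 - <<'E'
from h import *
c=snap('side','s5');a=cv2.resize(c['pixels'][120:240,200:340],None,fx=4,fy=4);cv2.imwrite('pics/s5c.png',a)
E
```

```text
grasp [0.4749 0.2148 0.2195] xang 79.5 t 18.6 q [0.21 0.41 1.72 0.   1.   0.39] w 0.0607 F [ 0.8  0.7 -1. ]
.6575,.1445,.22,75 [-0.886, 4.841, 0.023, 0.008, -0.004, 0.079]
.6575,.1445,.071,75 [-0.898, 4.811, 3.748, 0.008, -0.004, 0.079]
```

View pics/s5c.png

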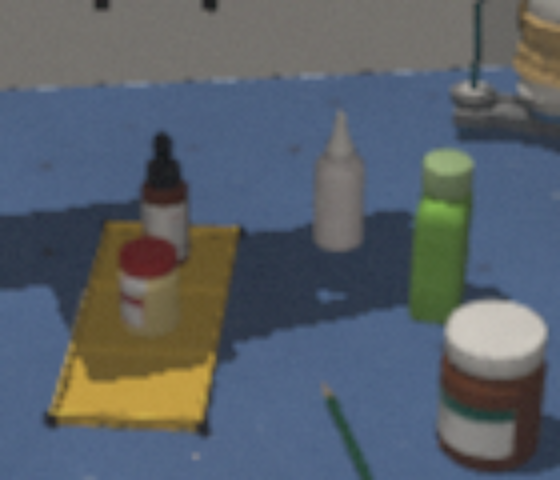

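The dropper stands in the far yellow compartment (165,205). Next is the green bottle.

>>> {"op": "move_arm", "data": {"commands": [[[-0.88, 4.83, 0.02, 0, 0, 0.079], [-0.88, 4.83, 0.02, 0, 0, 0.079], [-0.88, 4.83, 0.02, 0, 0, 0.079], [-0.88, 4.83, 0.02, 0, 0, 0.079], [-0.88, 4.83, 0.02, 0, 0, 0.079], [-0.88, 4.83, 0.02, 0, 0, 0.079], [-0.88, 4.83, 0.02, 0, 0, 0.079]]], "claw": -0.6}}

```text
time: 19.52
position: [0.6549, 0.1454, 0.3792]
tool_rot: [0.793, 0.609, -0.001, -0.0]
ft_force: [-0.3, -0.0, 0.5]
grip_width: 0.0697
grip_force: 0.0
```

```bash
python3 go.py .6575,.1445,.071,75
```

```text
grasp [0.6547 0.1454 0.2152] xang 75.1 t 19.525 q [0.05 0.62 1.33 0.   1.19 0.31] w 0.0697 F [-0.3 -0.   0.5]
.6575,.1445,.071,75 [-0.005, 0.074, 3.604, -0.001, 0.0, 0.001]
```

>>> {"op": "move_arm", "data": {"commands": [[[0, 0.06, 1, 0, 0, 0], [0, 0.06, 2, 0, 0, 0], [0, 0.06, 2.8, 0, 0, 0], [0, 0.06, 3.3, 0, 0, 0], [0, 0.06, 3.55, 0, 0, 0], [0, 0.06, 3.6, 0, 0, 0], [0, 0.06, 3.6, 0, 0, 0], [0, 0.06, 3.6, 0, 0, 0]]]}}

```text
time: 20.52
position: [0.6589, 0.1439, 0.2364]
tool_rot: [0.793, 0.609, 0.001, 0.001]
ft_force: [-0.1, 0.2, -0.3]
grip_width: 0.0693
grip_force: 0.0
```

>>> {"op": "move_arm", "data": {"commands": [[[0, 0, 0, 0, 0, 0], [0, 0, 0, 0, 0, 0], [0, 0, 0, 0, 0, 0], [0, 0, 0, 0, 0, 0], [0, 0, 0, 0, 0, 0], [0, 0, 0, 0, 0, 0]]], "claw": 1, "squeeze": 15}}

```text
time: 21.28
position: [0.6584, 0.1439, 0.235]
tool_rot: [0.793, 0.609, -0.0, -0.0]
ft_force: [-0.3, 0.0, 0.0]
grip_width: 0.0343
grip_force: 14.8
```

```bash
python3 go.py .6575,.1445,.21,75 .4665,-.0961,.21,103.4
```

```text
grasp [0.6583 0.1439 0.071 ] xang 75.0 t 21.275 q [ 0.05  0.8   1.42 -0.    0.93  0.31] w 0.0343 F [-0.3  0.   0. ]
.6575,.1445,.21,75 [0.009, -0.028, -3.474, -0.001, 0.0, -0.0]
.4665,-.0961,.21,103.4 [-7.038, -3.082, -3.471, -0.001, 0.0, -0.496]
```

>>> {"op": "move_arm", "data": {"commands": [[[0, 0, -0.6, 0, 0, 0], [0, 0, -1.6, 0, 0, 0], [0, 0, -2.6, 0, 0, 0], [0, 0, -3.47, 0, 0, 0], [-1.1, -0.5, -3.47, 0, 0, -0.08], [-2.3, -1, -3.47, 0, 0, -0.16], [-3.5, -1.5, -3.47, 0, 0, -0.25], [-4.7, -2.1, -3.47, 0, 0, -0.33], [-5.9, -2.6, -3.47, 0, 0, -0.42], [-7.04, -3.08, -3.47, 0, 0, -0.496], [-7.04, -3.08, -3.47, 0, 0, -0.496], [-7.04, -3.08, -3.47, 0, 0, -0.496]]]}}

```text
time: 22.78
position: [0.4669, -0.0962, 0.374]
tool_rot: [0.62, 0.784, 0.0, 0.0]
ft_force: [0.8, -0.1, -1.7]
grip_width: 0.034
grip_force: 14.9
```

```bash
python3 go.py .4665,-.0961,.0743,103.4
```

```text
grasp [ 0.467  -0.0962  0.21  ] xang 103.3 t 22.775 q [-0.44  0.38  1.83  0.    0.94 -0.67] w 0.034 F [ 0.8 -0.1 -1.7]
.4665,-.0961,.0743,103.4 [0.005, -0.011, 3.393, 0.001, 0.0, -0.001]
```

>>> {"op": "move_arm", "data": {"commands": [[[0, -0.01, 1, 0, 0, 0], [0, -0.01, 2, 0, 0, 0], [0, -0.01, 2.7, 0, 0, 0], [0, -0.01, 3.1, 0, 0, 0], [0, -0.01, 3.33, 0, 0, 0], [0, -0.01, 3.39, 0, 0, 0], [0, -0.01, 3.39, 0, 0, 0], [0, -0.01, 3.39, 0, 0, 0]]]}}

```text
time: 23.78
position: [0.4665, -0.0963, 0.239]
tool_rot: [0.62, 0.785, 0.0, 0.001]
ft_force: [-1.0, -0.6, -1.2]
grip_width: 0.0341
grip_force: 14.9
```

>>> {"op": "move_arm", "data": {"commands": [[[0, 0, 0, 0, 0, 0], [0, 0, 0, 0, 0, 0], [0, 0, 0, 0, 0, 0], [0, 0, 0, 0, 0, 0], [0, 0, -0.5, 0, 0, 0], [0, 0, -1.6, 0, 0, 0], [0, 0, -2.8, 0, 0, 0], [0, 0, -3.9, 0, 0, 0], [0, 0, -3.9, 0, 0, 0]]], "claw": -0.5}}

```text
time: 24.9
position: [0.467, -0.0966, 0.3976]
tool_rot: [0.62, 0.785, 0.001, 0.004]
ft_force: [-0.1, 0.2, -1.6]
grip_width: 0.0652
grip_force: 0.0
```

```bash
python3 go.py .599,.234,.21,79.5
```

```text
grasp [ 0.4682 -0.0972  0.2336] xang 103.4 t 24.9 q [-0.44  0.34  1.8   0.    0.99 -0.67] w 0.0652 F [-0.1  0.2 -1.6]
.599,.234,.21,79.5 [7.276, 5.124, 0.587, 0.008, 0.004, 0.417]
```

>>> {"op": "move_arm", "data": {"commands": [[[7.28, 5.11, 0.56, 0, 0, 0.417], [7.28, 5.11, 0.56, 0, 0, 0.417], [7.28, 5.11, 0.56, 0, 0, 0.417], [7.28, 5.11, 0.56, 0, 0, 0.417], [7.28, 5.11, 0.56, 0, 0, 0.417], [7.28, 5.11, 0.56, 0, 0, 0.417], [7.28, 5.11, 0.56, 0, 0, 0.417], [7.28, 5.11, 0.56, 0, 0, 0.417], [7.28, 5.11, 0.56, 0, 0, 0.417]]]}}

```text
time: 26.02
position: [0.5971, 0.2329, 0.3714]
tool_rot: [0.769, 0.639, -0.001, -0.0]
ft_force: [0.6, 0.2, -0.3]
grip_width: 0.0652
grip_force: 0.0
```

```bash
python3 go.py .599,.234,.058,79.5;  python3 - <<'E'
from h import *
c=snap('side','s6');a=cv2.resize(c['pixels'][90:330,190:350],None,fx=2.5,fy=2.5);cv2.imwrite('pics/s6c.png',a)
E
```

```text
grasp [0.5967 0.2328 0.2074] xang 79.4 t 26.025 q [ 0.2   0.59  1.42 -0.    1.13  0.38] w 0.0652 F [ 0.6  0.2 -0.3]
.599,.234,.058,79.5 [0.04, 0.049, 3.734, -0.002, 0.001, -0.001]
```

View pics/s6c.png

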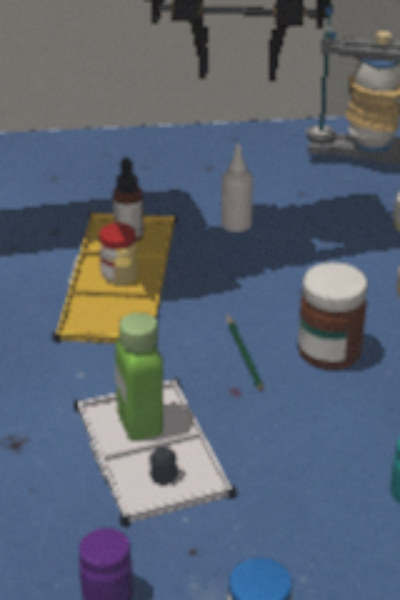

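The green bottle (140,380) is upright in its compartment. Now the nozzle bottle.

>>> {"op": "move_arm", "data": {"commands": [[[0.04, 0.04, 1, 0, 0, 0], [0.04, 0.04, 2, 0, 0, 0], [0.04, 0.04, 2.8, 0, 0, 0], [0.04, 0.04, 3.4, 0, 0, 0], [0.04, 0.04, 3.66, 0, 0, 0], [0.04, 0.04, 3.7, 0, 0, 0], [0.04, 0.04, 3.7, 0, 0, 0], [0.04, 0.04, 3.7, 0, 0, 0]]]}}

```text
time: 27.08
position: [0.5998, 0.2357, 0.2252]
tool_rot: [0.769, 0.64, 0.001, 0.001]
ft_force: [-0.7, -0.5, 0.4]
grip_width: 0.0655
grip_force: 0.0
```

>>> {"op": "move_arm", "data": {"commands": [[[0, 0, 0, 0, 0, 0], [0, 0, 0, 0, 0, 0], [0, 0, 0, 0, 0, 0], [0, 0, 0, 0, 0, 0], [0, 0, 0, 0, 0, 0], [0, 0, 0, 0, 0, 0]]], "claw": 1, "squeeze": 12}}

```text
time: 27.82
position: [0.5994, 0.2356, 0.2239]
tool_rot: [0.769, 0.64, -0.0, -0.0]
ft_force: [-0.0, -0.5, -0.3]
grip_width: 0.035
grip_force: 12.0
```

```bash
python3 go.py .599,.234,.21,79.5 .4462,.0666,.21,79.5
```

```text
grasp [0.5994 0.2357 0.0599] xang 79.5 t 27.825 q [0.2  0.78 1.51 0.   0.85 0.38] w 0.035 F [-0.  -0.5 -0.3]
.599,.234,.21,79.5 [-0.042, -0.002, -3.752, -0.0, -0.0, 0.0]
.4462,.0666,.21,79.5 [-4.853, -2.996, -3.751, -0.0, -0.0, 0.0]
```

>>> {"op": "move_arm", "data": {"commands": [[[0, 0, -0.6, 0, 0, 0], [0, 0, -1.6, 0, 0, 0], [0, 0, -2.7, 0, 0, 0], [0, 0, -3.75, 0, 0, 0], [-1, -0.6, -3.75, 0, 0, 0], [-2, -1.2, -3.75, 0, 0, 0], [-3, -1.8, -3.75, 0, 0, 0], [-4, -2.4, -3.75, 0, 0, 0], [-4.85, -3, -3.75, 0, 0, 0], [-4.85, -3, -3.75, 0, 0, 0], [-4.85, -3, -3.75, 0, 0, 0]]]}}

```text
time: 29.2
position: [0.4467, 0.0667, 0.3742]
tool_rot: [0.769, 0.639, 0.001, 0.0]
ft_force: [-0.1, 0.0, -1.5]
grip_width: 0.0349
grip_force: 12.0
```

```bash
python3 go.py .4462,.0666,.0633,79.5
```

```text
grasp [0.4469 0.0667 0.2102] xang 79.5 t 29.2 q [-0.1   0.34  1.89  0.    0.91  0.08] w 0.0349 F [-0.1  0.  -1.5]
.4462,.0666,.0633,79.5 [-0.006, -0.017, 3.673, 0.002, -0.0, -0.0]
```

>>> {"op": "move_arm", "data": {"commands": [[[0, -0.01, 1, 0, 0, 0], [0, -0.01, 2, 0, 0, 0], [0, -0.01, 2.8, 0, 0, 0], [0, -0.01, 3.3, 0, 0, 0], [0, -0.01, 3.6, 0, 0, 0], [0, -0.01, 3.67, 0, 0, 0], [0, -0.01, 3.67, 0, 0, 0], [0, -0.01, 3.67, 0, 0, 0]]]}}

```text
time: 30.2
position: [0.4461, 0.0669, 0.2277]
tool_rot: [0.769, 0.64, 0.001, 0.001]
ft_force: [0.1, 0.6, -2.5]
grip_width: 0.0352
grip_force: 12.0
```

>>> {"op": "move_arm", "data": {"commands": [[[0, 0, 0, 0, 0, 0], [0, 0, 0, 0, 0, 0], [0, 0, 0, 0, 0, 0], [0, 0, 0, 0, 0, 0], [0, 0, -0.5, 0, 0, 0], [0, 0, -1.6, 0, 0, 0], [0, 0, -2.8, 0, 0, 0], [0, 0, -3.9, 0, 0, 0], [0, 0, -4.5, 0, 0, 0], [0, 0, -4.5, 0, 0, 0], [0, 0, -4.5, 0, 0, 0]]], "claw": -0.5}}

```text
time: 31.58
position: [0.4451, 0.0668, 0.4063]
tool_rot: [0.769, 0.64, -0.001, -0.001]
ft_force: [-1.0, -0.2, -0.8]
grip_width: 0.0648
grip_force: 0.0
```

Run:
```python
from h import *
print(get_obs()['position'],get_obs()['time'])
c=snap('side','s7');a=cv2.resize(c['pixels'][90:330,190:390],None,fx=2.5,fy=2.5);cv2.imwrite('pics/s7c.png',a)
```

```text
[0.44512835 0.06680641 0.40626367] 31.575
```

View pics/s7c.png

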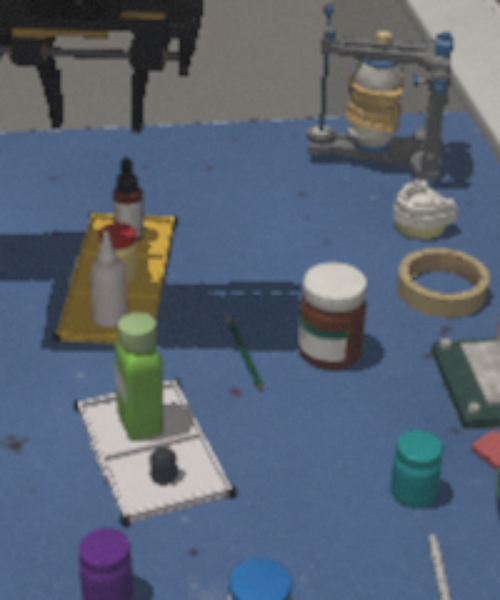

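All five stand upright, one to a compartment, and the unwanted jars have not moved. Handing in.

```bash
python3 -c "
from rig import *
print(hand_in())"
```

```text
the job is handed in; nothing more can be done
None
```

Both kits are made up and the job is handed in at about 32 s on the robot clock: the last picture shows all five things upright, one to a compartment, and the blue-lidded and brown jars still in place.

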